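Shut the parts washer and hold its dead-man lever half way

ROBOT

A 6-joint arm with a two-finger parallel gripper is mounted at the origin on the work surface. World frame = base frame: x ahead of the robot, y to its left, z up, the work surface at z = 0. Lengths are in m, angles in rad, forces in N, time in s.
With the tool pointing down it reaches from about 0.35 to 0.975 m from the base axis. Payload 4.9 kg.
Tool frame: the origin (TCP) lies midway between the tips of the shut fingers; the grasp point (between the pads) lies 19 mm behind it; z points along the fingers, y is the direction in which the jaws open and shut (so a half turn about z gives the same grasp; the last joint's range is limited). The gripper opens to 85 mm and grips with 20 to 120 N. Pads are 22 mm wide; open, the fingers measure 114 mm over their backs; the gripper's body (76 mm by 85 mm) begins 54 mm behind the grasp point. The pads swing forward as they close: fully open they stand 13 mm farther back than shut.
Start: joints at [1.198, 0.053, 1.613, -0, 1.476, -0.119], TCP at [0.157, 0.605, 0.231] pointing down, gripper open.
Joint ranges: [-3.01, 3.01], [-1.01, 2.22], [0.06, 2.58], [-1.02, 4.17], [0.09, 2.62], [-3.14, 3.14]. Speed limits (rad/s): [2.57, 2.57, 3.14, 3.14, 3.14, 3.14].

INTERFACE

Orientations are given as a rotation vector (axis times angle).
In Python, from station import ctrl gives the robot as it stands.
- The arm moves only by the shell command python3 -m jog 'ROWS' [FORCE]. ROWS is JSON, one flat list of numbers, 7 for each row, row after row: the opening, from 0 (shut) to 1 (fully open), then the shift along the tool's x, y, z in m, then the turn, a rotation vector about the tool's x, y, z in degrees. A call has 1 to 10 rows; each row shifts and turns the commanded pose from where the row before left it, along the tool's axes as they then stand; what a row does not reach is not made up. A row lasts 1/8 s, in which the tool goes at most 62.5 mm and 10.7 degrees, less where a joint would pass 70% of its speed; a pose out of reach is approached as far as the arm can. A call with a gripper value outside its range is refused whole. The fingers move at their own pace and stop on an object; FORCE is the grip in N (left out, the last holds). Time passes only in rows, so rows that do not move let the fingers close. It gives the time, the measured TCP pose, the force and the opening at its end, in the units of the state.
- ctrl.get_obs(): the state, without advancing time (a new reading comes with each control period).
- ctrl.get_image(name): name is "side" or "top"; returns a dict with "image" (480x640x3 uint8, blue, green, red), "camera_matrix" (3x3 intrinsics, pixels), "dist_coeffs" ([k1, k2, p1, p2, k3] as OpenCV has them; the pictures are not rectified), "rvec" (rotation vector, rad) and "tvec" (3), from world to camera coordinates, as OpenCV has them. Camera axes: x right, y down, z forward; pixel columns grow to the right and rows downward; lengths in m; the calibration is good to about 2 mm. A picture is of the moment at which its call begins. There is no depth.
- ctrl.finish_job(): hands the job in, once; it reports no verdict.
Trained networks look in a picture, given as the dict that the camera call returned (one of the last four; its "shot" number tells which), for a name from the list of things; names that differ only in an ending like _2 or _b are one class to them, and where a whole thing is asked for, a point or a joint stands for the part that bears it (a point fixed in the world has none). Each returns a list of dicts, best first, with "p" (0 to 1); they miss things now and then, are a little off and sometimes report something else, mostly with a low value. They report only what shows in the picture. A call takes as long as a camera call.
- ctrl.boxes_of(target, picture): "box" ([centre column, centre row, width, height] in pixels, round what is visible of it).
The state is a dict: "t": time; "q": joint angles; "dq": joint speeds; "effort": joint torques, N m; "tool_pos": TCP position; "tool_rot": TCP orientation; "contact_force": force on the tool from outside, world axes, zero at the start; "wrist_torque": the same for the moment, N m; "opening": finger opening in m.
Only numpy, scipy, OpenCV 4.12 (cv2) and the standard library are available. Lean on these libraries where they do the work, as an engineer would, in place of code of your own. Each camera call takes 0.05 s, during which the arm holds its last target. There are 200 camera calls.

TASK

The washer is loaded: gently lower its lid until it is fully shut, without slamming it. Only then press the pad of the dead-man lever on the control box about half way down, until it is level with the top of the thin upright plate beside it and never near the bottom, and finish while still holding it there with the gripper. Do not press the stop button, and leave everything else on the bench where it is.

Things in the scene. Friction and masses are not known exactly. Their poses are not given: they have to be found in the camera images.
- washer: small-parts washer fixed to the bench: white plinth with an open stainless tub on it, 180 (x) by 200 (y) mm, rim 95 to 120 mm above the bench (differs each time), lid hinged along its far (+x) rim. It may stand to the robot's left or right. Origin: in its middle, 120 mm below the rim; x points to the hinge side, y along the hinge, z up
- lid (a joint): angle of the washer's lid: 0 = shut flat on the rim, grows as it opens; starts part open (0.75 to 1.15 rad). Flat white plate, 180 mm from hinge to free edge, 200 wide, 8 thick, 0.35 kg, with a steel tab 90 wide sticking out 23 from the free edge's middle. Stiff hinge: it stays where it is left; 1 to 5 N near the free edge moves it; at 0 it meets a rigid stop
- lid_hinge (a point): middle of the lid's hinge line, on the underside of the lid, at rim height, at the washer's far rim (washer frame x = +90, y = 0). The hinge line runs along the washer's y. Axes turn with the lid: x from the free edge to the hinge, z out of the lid's outer face
- lid_edge (a point): middle of the lid's free edge, on its outer (upper) face: in the lid's frame 180 mm from the hinge towards -x and 8 mm above the hinge point. Same axes as lid_hinge
- control: grey steel control box fixed to the bench, 180 (x) by 170 (y) mm; its top face stands 52 to 85 mm above the bench (differs each time), carrying the dead-man lever, a thin upright gauge plate and a black round stop button. On the other side from the washer. Origin: 70 mm below the middle of its top face; the lever points from its hinge (x = +50, y = 0, z = 100) towards -x
- lever (a joint): angle of the dead-man lever: 0 = released (up), grows as its pad is pressed down, 0.2 = half way, 0.4 = bottom stop. Spring-loaded: springs back up when let go; at the pad it takes about 3 N to start, 6 to 7 N at half way, 11 N at the bottom
- paddle_top (a point): centre of the upper face of the lever's flat black pad, 44 long (x) by 34 wide (y) by 10 mm thick, centred 115 mm from the lever's hinge. Released it tilts by 0.2 rad, its -x end raised, and this point is about 135 above the box's origin; half way it is level, 112 above it; at the bottom 89. Axes turn with the lever
- plate_top (a point): middle of the top edge of the fixed gauge plate, 112 mm above the box's origin: a steel plate 50 long (x), 4 thick, standing alongside the pad, 45 to the +y side of the pad's middle in the control box's frame. The pad's upper face is level with it at half way
- stop (a joint): travel of the stop button (m): 0 = up, 0.006 = fully down. Black button 32 mm across on the control box's -y side (box frame x = +45, y = -55), its top 92 above the box's origin. Not to be pressed
- tape: roll of brown packing tape lying flat, ring 90 outside, 74 inside, 48 mm high. Loose; not part of the job. Origin: centre of its underside
- grease: closed jar of grease, 60 across, 75 mm high. Loose; not part of the job. Origin: centre of its underside
- screwdriver: screwdriver with yellow handle lying on the bench at one side, about 200 mm long. Loose; not part of the job. Origin: in its middle, at the underside
- wrench: steel open-ended wrench lying on the bench at one side, about 200 mm long. Loose; not part of the job. Origin: in its middle, at the underside
- tee: T-handle wrench lying on the bench, 240 long, crossbar 120 mm. Loose; not part of the job. Origin: on its shaft, about the middle, at the underside
- tray: clear plastic tray of bolts, 100 x 160 x 50 mm high. Loose; not part of the job. Origin: centre of its underside

How it is judged:
By the outcome, as a careful person would: the job done as asked, in the order asked, and still so for the second after the job is handed in, while the arm keeps its last pose, push and grip.
It also fails if it takes over 56 s, if anything falls off the work surface, if the arm or the gripper's body presses on something with over 40 N, if the wrist force passes 120 N, or if a joint passes its speed limit or range.

## Working session

There is one attempt and no reset: what is moved stays moved. The work goes in short steps, Python scripts to look and compute and a shell command to move; the robot and the scene stay as the last step left them, time stands still between calls to the robot, and variables do not carry over. Pictures are saved under pics/ and viewed, about 8 in all and at most 12, crops included, and the job is handed in when it is done.

```bash
mkdir -p pics; cat > h.py <<'E'
import numpy as np, cv2
from station import ctrl
def look(n,save=None):
    d=ctrl.get_image(n)
    if save: cv2.imwrite('pics/'+save,d['image'])
    return d
def proj(d,P):
    return cv2.projectPoints(np.array(P,float).reshape(-1,1,3),d['rvec'],d['tvec'],d['camera_matrix'],np.array(d['dist_coeffs'],float))[0].reshape(-1,2)
def ray(d,uv):
    R=cv2.Rodrigues(np.array(d['rvec'],float))[0]
    n=cv2.undistortPoints(np.array(uv,float).reshape(-1,1,2),d['camera_matrix'],np.array(d['dist_coeffs'],float)).reshape(2)
    return -R.T@np.array(d['tvec']).ravel(), R.T@np.array([n[0],n[1],1])
def at_z(d,uv,z):
    o,r=ray(d,uv); return o+r*(z-o[2])/r[2]
def tri(d1,u1,d2,u2):
    o1,r1=ray(d1,u1);o2,r2=ray(d2,u2)
    s=np.linalg.lstsq(np.c_[r1,-r2],o2-o1,rcond=None)[0]
    a,b=o1+r1*s[0],o2+r2*s[1]
    return (a+b)/2,np.linalg.norm(a-b)
E
python3 - <<'E'
from h import *
for n in('side','top'):
    d=look(n,n+'0.png')
    o,_=ray(d,[320,240]);print(n,'cam at',o.round(3))
    for t in('washer','lid','lid_hinge','lid_edge','control','lever','paddle_top','plate_top','stop'):
        print(t,[(np.round(b['box']).astype(int).tolist(),round(b['p'],2)) for b in ctrl.boxes_of(t,d)[:2]])
s=ctrl.get_obs();print(s['t'],s['tool_pos'],s['tool_rot'],s['contact_force'])
E
```

```text
side cam at [-0.071 -1.041  0.776]
washer [([350, 315, 130, 148], 0.61)]
lid [([358, 278, 108, 63], 0.66)]
lid_hinge []
lid_edge [([361, 275, 107, 68], 0.59)]
control [([263, 239, 83, 57], 0.56), ([260, 219, 29, 9], 0.51)]
lever [([259, 220, 38, 16], 0.51), ([401, 391, 72, 44], 0.36)]
paddle_top []
plate_top [([265, 238, 79, 57], 0.85)]
stop [([288, 225, 12, 7], 0.65)]
top cam at [0.318 0.013 1.61 ]
washer [([426, 267, 104, 82], 0.83)]
lid [([429, 254, 98, 58], 0.72), ([313, 234, 20, 24], 0.61)]
lid_hinge [([430, 255, 94, 54], 0.85)]
lid_edge [([429, 253, 99, 63], 0.94)]
control [([231, 240, 76, 83], 0.9)]
lever [([234, 245, 27, 44], 0.71), ([430, 255, 99, 58], 0.21)]
paddle_top [([231, 245, 21, 48], 0.96)]
plate_top [([233, 242, 86, 86], 0.69)]
stop [([243, 218, 10, 16], 0.45)]
1.0 [0.15693327 0.6049636  0.2312981 ] [-3.97591877e-01 -3.11632149e+00  4.03631941e-06] [-0.07333763  0.32092266  0.70404166]
```

View pics/side0.png

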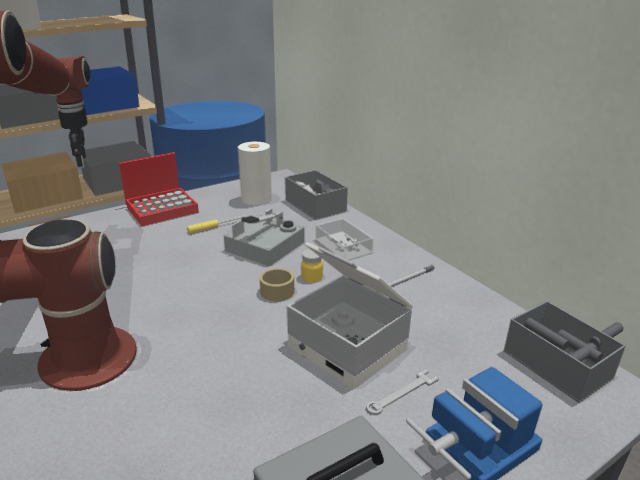

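View pics/top0.png

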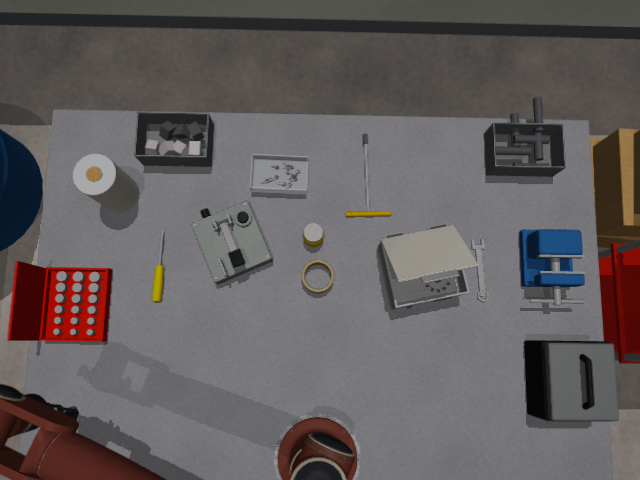

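The top view shows the washer on the right at about (426,267) with its lid part open, and the control box on the left at about (231,242), turned about 25°. The tape and jar are between them, and the tee is beyond the washer. I'll zoom in on both fixtures to get exact corners.

```bash
python3 - <<'E'
import cv2,numpy as np
t=cv2.imread('pics/top0.png');s=cv2.imread('pics/side0.png')
def crop(im,x,y,w,h,k,step=10):
    c=cv2.resize(im[y:y+h,x:x+w],None,fx=k,fy=k,interpolation=cv2.INTER_CUBIC)
    for i in range(-x%step,w,step): cv2.line(c,(i*k,0),(i*k,6),(0,0,255),1);cv2.putText(c,str(x+i),(i*k,16),0,.35,(0,0,255),1)
    for i in range(-y%step,h,step): cv2.line(c,(0,i*k),(6,i*k),(0,0,255),1);cv2.putText(c,str(y+i),(8,i*k+4),0,.35,(0,0,255),1)
    return c
cv2.imwrite('pics/w.png',np.hstack([crop(t,370,215,115,110,5)[:550,:], ])) 
cv2.imwrite('pics/c.png',crop(t,185,195,95,95,6))
cv2.imwrite('pics/ws.png',crop(s,280,235,140,150,4))
cv2.imwrite('pics/cs.png',crop(s,215,195,100,75,7))
E
```

```text
(no output)
```

View pics/w.png

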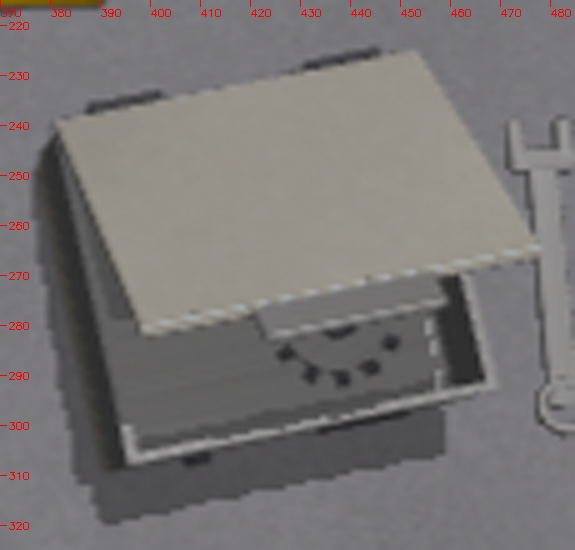

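View pics/c.png

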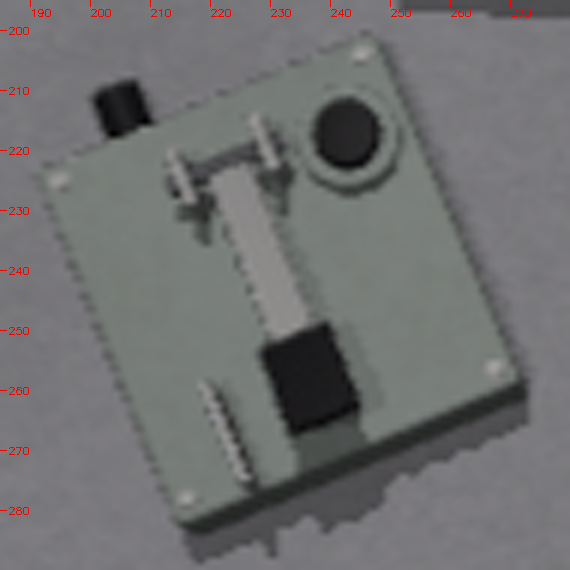

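View pics/ws.png

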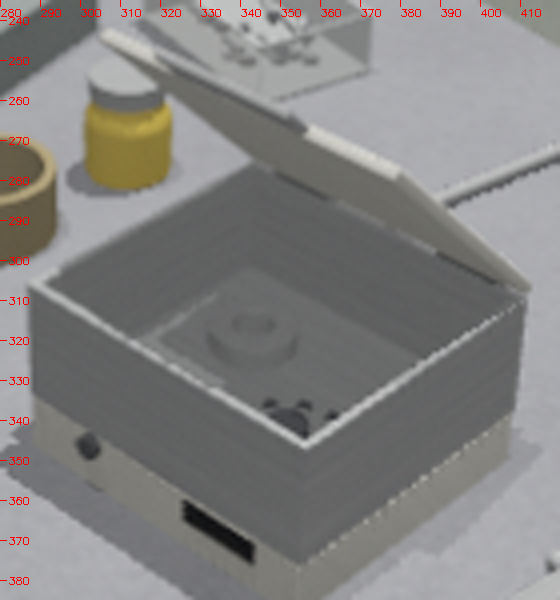

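View pics/cs.png

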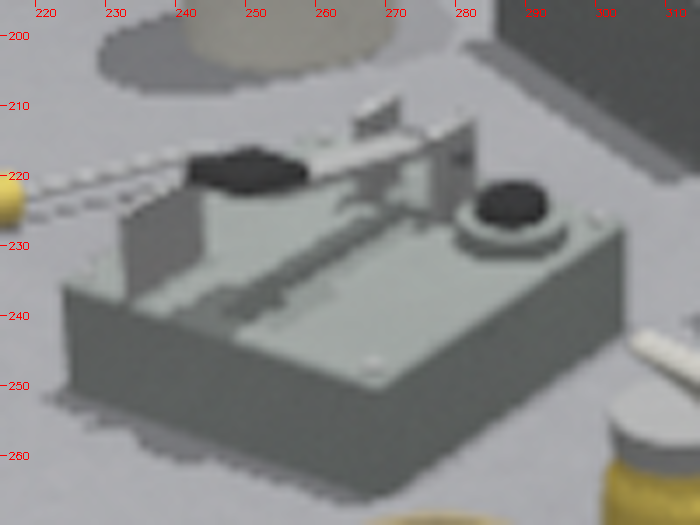

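```bash
cat > fit.py <<'E'
from h import *
from scipy.optimize import least_squares
def Rz(a): return np.array([[np.cos(a),-np.sin(a),0],[np.sin(a),np.cos(a),0],[0,0,1]])
def lid(a,u,y,z): # u mm from hinge to free edge -> washer frame
    return [90-u*np.cos(a)+z*np.sin(a), y, 120+u*np.sin(a)+z*np.cos(a)]
def W(p,P): return (Rz(p[2])@(np.array(P,float)/1000).T).T+[p[0],p[1],p[3]]
E
cat > f.py <<'E'
from fit import *
T,S=look('top'),look('side')
def fit(mod,obs,p0):
    def f(p):
        r=[]
        for d,L in zip((T,S),obs):
            r.append(proj(d,W(p,mod(p,[l[0] for l in L])))-np.array([l[1] for l in L]))
        return np.vstack(r)
    s=least_squares(lambda p:f(p).ravel(),p0,loss='soft_l1')
    print(s.x.round(4));print(f(s.x).round(1).tolist());return s.x
def wm(p,L): return [lid(p[4],*l[1:]) if l[0]=='l' else l[1:] for l in L]
w=fit(wm,([(('r',-90,100,120),(395.6,307.4)),(('r',-90,-100,120),(468.6,292.4)),(('l',0,100,8),(382,239.4)),(('l',0,-100,8),(453.6,225.4)),(('l',180,100,0),(399,281.6)),(('l',180,-100,0),(478,264.6))],
 [(('r',-90,-100,120),(356.2,347)),(('r',-90,100,120),(287.5,306.2)),(('r',90,-100,120),(411.2,310)),(('l',180,100,8),(305,243)),(('l',180,-100,8),(380,279.5))]),[.6,-.25,0.1,-.02,.9])
c=fit(lambda p,L:L,([((90,-85,70),(247,200.3)),((90,85,70),(192,223.3)),((-90,-85,70),(272.5,258.3)),((-90,85,70),(215.5,281.7)),((45,-55,92),(242.8,217.2)),((-40,45,112),(219.2,258.3)),((-90,45,112),(226.3,275.5))],
 [((-90,-85,70),(269,250.7)),((-90,85,70),(224.3,236)),((90,-85,70),(303.9,227.9)),((45,-55,92),(288.1,224)),((-90,45,112),(232.1,226.7)),((-40,45,112),(244,221.4))]),[.65,.25,.4,0])
print('rim z',w[3]+.12,'box top',c[3]+.07)
print('lid edge',W(w,[lid(w[4],180,0,8)]),'hinge',W(w,[[90,0,120]]),'shut edge',W(w,[lid(0,180,0,8)]))
print('pad half',W(c,[[-65,0,112]]),'rel',W(c,[[50-115*np.cos(.2)+2,0,135]]),'plate',W(c,[[-65,45,112]]))
np.savez('p.npz',w=w,c=c)
E
python3 f.py
```

```text
[ 0.507  -0.2774  0.2137 -0.0113  0.7885]
[[0.1, -0.2], [0.9, -0.2], [-1.3, -1.1], [-0.1, -1.5], [-0.7, 1.2], [0.3, 2.0], [0.0, 1.4], [-1.0, 0.1], [0.5, 0.3], [0.8, -0.2], [-0.2, -1.1]]
[ 0.5768  0.2453  0.4269 -0.0198]
[[0.8, -0.7], [-1.1, -0.0], [0.2, -0.2], [-0.4, 1.1], [0.1, -0.6], [0.2, -0.1], [0.1, -0.2], [-0.1, 1.1], [-1.6, 0.4], [1.1, -0.3], [0.0, 0.2], [0.0, 0.1], [-0.7, -0.9]]
rim z 0.10868985939491958 box top 0.05015718874309482
lid edge [[ 0.47649625 -0.28401921  0.24200796]] hinge [[ 0.59494181 -0.25831056  0.10868986]] shut edge [[ 0.41903762 -0.29649062  0.11668986]]
pad half [[0.51766997 0.21838877 0.09215719]] rel [[0.52157712 0.22016598 0.11515719]] plate [[0.49903815 0.25935041 0.09215719]]
```

Both fits agree to about 1–2 px, or 3 mm. I'll keep the fingers shut, align the tool with the washer's yaw and travel over.

```bash
python3 -m jog '[0,0,0,-0.023,0,0,-9, 0,0,0,-0.023,0,0,-9, 0,0,0,-0.023,0,0,-8.8, 0,-0.0275,-0.0505,0,0,0,0, 0,-0.0275,-0.0505,0,0,0,0, 0,-0.0275,-0.0505,0,0,0,0, 0,-0.0275,-0.0505,0,0,0,0, 0,-0.0275,-0.0505,0,0,0,0, 0,-0.0275,-0.0505,0,0,0,0, 0,-0.0275,-0.0505,0,0,0,0]'
python3 -m jog '[0,0.005,-0.058,0,0,0,0, 0,0.005,-0.058,0,0,0,0, 0,0.005,-0.058,0,0,0,0, 0,0.005,-0.058,0,0,0,0, 0,0.005,-0.058,0,0,0,0, 0,0.005,-0.058,0,0,0,0, 0,0.005,-0.058,0,0,0,0, 0,0.005,-0.058,0,0,0,0, 0,0.005,-0.058,0,0,0,0, 0,0.005,-0.058,0,0,0,0]'
cat > st.py <<'E'
from fit import *
from scipy.spatial.transform import Rotation as Ro
p=np.load('p.npz');s=ctrl.get_obs()
for n in 'wc':
    q=p[n];print(n,'frame TCP mm',((Rz(q[2]).T@(s['tool_pos']-[q[0],q[1],q[3]]))*1000).round(1))
R=Ro.from_rotvec(s['tool_rot']).as_matrix()
print('t',s['t'],'F',np.round(s['contact_force'],1),'tool yaw',np.degrees(np.arctan2(R[1,0],R[0,0])).round(2),'z',R[:,2].round(3),s['opening'])
E
python3 st.py
python3 - <<'E'
from fit import *
w=np.load('p.npz')['w']
for a in(.85,.79,.75,.6,.45,.3,.2,.1,.05,0):
    x,y,z=lid(a,172,0,8);print(a,round(x+11,1),round(z,1))
E
```

```text
t: 2.35
tool_pos: [0.421, 0.2989, 0.3006]
tool_rot: [-0.335, 3.123, 0.001]
contact_force: [0.1, 1.6, 0.1]
opening: 0.0
t: 3.6
tool_pos: [0.4943, -0.279, 0.3005]
tool_rot: [-0.335, 3.123, -0.0]
contact_force: [-0.1, 0.8, 0.0]
opening: 0.0003
w frame TCP mm [-12.7   1.1 311.8]
c frame TCP mm [-292.2 -443.1  320.4]
t 3.6 F [-0.1  0.8  0. ] tool yaw -167.76 z [ 0.001 -0.    -1.   ] 0.0002761918356315312
0.85 -6.5 254.5
0.79 -14.4 247.8
0.75 -19.4 243.1
0.6 -36.4 223.7
0.45 -50.4 202.0
0.3 -61.0 178.5
0.2 -66.0 162.0
0.1 -69.3 145.1
0.05 -70.4 136.6
0 -71.0 128.0
```

```bash
python3 -m jog '[0,0,0,0.01,0,0,0, 0,0,0,0.01,0,0,0, 0,0,0,0.01,0,0,0, 0,0,0,0.01,0,0,0, 0,0,0,0.01,0,0,0, 0,0,0,0.005,0,0,0, 0,0,0,0.005,0,0,0, 0,0.001,0,0.003,0,0,0,0,0.002,0,0.003,0,0,0]'
python3 st.py
```

```text
t: 4.72
tool_pos: [0.4916, -0.2778, 0.2347]
tool_rot: [-0.335, 3.123, -0.001]
contact_force: [-0.0, 1.0, 1.7]
opening: 0.0001
w frame TCP mm [-15.1   2.9 246. ]
c frame TCP mm [-294.1 -440.9  254.6]
t 4.725 F [-0.   1.   1.7] tool yaw -167.74 z [ 0.001 -0.    -1.   ] 0.00014733178001879177
```

```bash
python3 -m jog '[0,0.006,0,0.006,0,0,0, 0,0.0058,0,0.006,0,0,0, 0,0.0055,0,0.0063,0,0,0, 0,0.0051,0,0.0066,0,0,0, 0,0.0048,0,0.0068,0,0,0, 0,0.0044,0,0.007,0,0,0, 0,0.004,0,0.0073,0,0,0, 0,0.0037,0,0.0075,0,0,0, 0,0.0033,0,0.0077,0,0,0, 0,0.003,0,0.0078,0,0,0]'
python3 st.py
```

```text
t: 5.98
tool_pos: [0.4467, -0.2873, 0.1647]
tool_rot: [0.335, -3.124, -0.0]
contact_force: [1.0, -0.3, 0.7]
opening: 0.0004
w frame TCP mm [-61.1   3.1 176. ]
c frame TCP mm [-339.  -430.9  184.6]
t 5.975 F [ 1.  -0.3  0.7] tool yaw -167.74 z [-0.  0. -1.] 0.0003919363457756275
```

```bash
python3 - <<'E'
from h import *
d=look('side');cv2.imwrite('pics/s1.png',cv2.resize(d['image'][220:400,240:440],None,fx=3.5,fy=3.5))
E
```

```text
(no output)
```

View pics/s1.png

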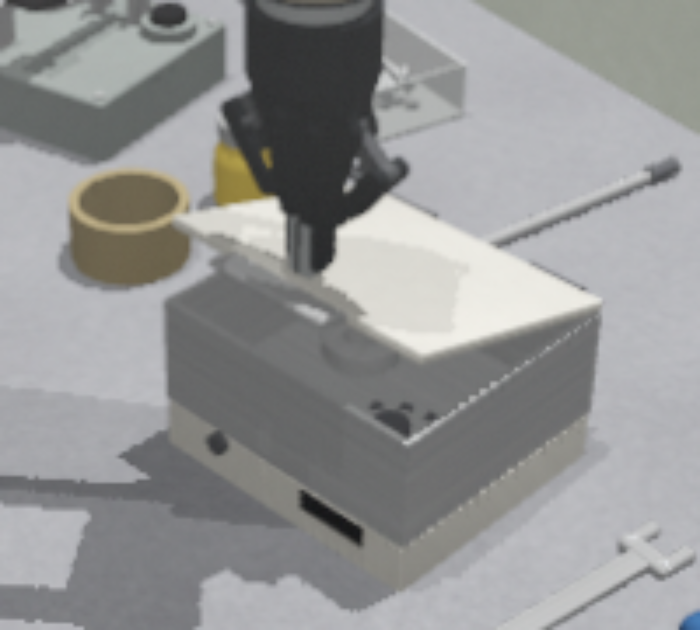

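The lid is following the fingertip, which sits just inside the free edge at crop pixel (320,265), and is about 0.3 rad open. I'll continue and slow down near the end.

```bash
python3 -m jog '[0,0.0015,0,0.006,0,0,0, 0,0.0015,0,0.005,0,0,0, 0,0.001,0,0.005,0,0,0, 0,0.001,0,0.004,0,0,0, 0,0.001,0,0.004,0,0,0, 0,0.0005,0,0.004,0,0,0, 0,0.0005,0,0.003,0,0,0, 0,0.0005,0,0.003,0,0,0, 0,0,0,0.002,0,0,0, 0,0,0,0.002,0,0,0]'
python3 -m jog '[0,0,0,0.0015,0,0,0, 0,0,0,0.0015,0,0,0, 0,0,0,0.0015,0,0,0, 0,0,0,0.001,0,0,0, 0,0,0,0.001,0,0,0]'
python3 -m jog '[0,0,0,0.001,0,0,0, 0,0,0,0.001,0,0,0, 0,0,0,0.001,0,0,0]'
python3 st.py
```

```text
t: 7.28
tool_pos: [0.4395, -0.2889, 0.1272]
tool_rot: [0.335, -3.123, 0.0]
contact_force: [-0.6, -0.6, 1.7]
opening: -0.0002
t: 7.9
tool_pos: [0.4395, -0.2889, 0.1208]
tool_rot: [0.335, -3.124, 0.0]
contact_force: [-0.2, 0.8, 0.3]
opening: -0.0001
t: 8.28
tool_pos: [0.4396, -0.2889, 0.1181]
tool_rot: [0.335, -3.124, -0.0]
contact_force: [-1.7, 0.6, 6.3]
opening: 0.0005
w frame TCP mm [-68.3   3.  129.4]
c frame TCP mm [-346.1 -429.4  137.9]
t 8.275 F [-1.7  0.6  6.3] tool yaw -167.74 z [-0.  0. -1.] 0.0004728461332475442
```

Force is starting to rise near the expected shut height, so I'll take small steps to confirm the rigid stop.

```bash
python3 -m jog '[0,0,0,0.0005,0,0,0, 0,0,0,0,0,0,0]'
python3 -m jog '[0,0,0,0.0005,0,0,0, 0,0,0,0,0,0,0]'
```

```text
t: 8.52
tool_pos: [0.4396, -0.2889, 0.1181]
tool_rot: [0.336, -3.123, -0.0]
contact_force: [-2.9, 1.5, 4.6]
opening: 0.0002
t: 8.78
tool_pos: [0.4396, -0.289, 0.1181]
tool_rot: [0.335, -3.123, -0.0]
contact_force: [-3.9, 1.4, 6.2]
opening: -0.0001
```

```bash
python3 -m jog '[0,0,0,0.001,0,0,0, 0,0,0,0.001,0,0,0, 0,0,0,0,0,0,0]'; python3 st.py; python3 - <<'E'
from h import *
d=look('side');cv2.imwrite('pics/s2.png',cv2.resize(d['image'][240:380,270:430],None,fx=5,fy=5,interpolation=cv2.INTER_CUBIC)[:600])
E
```

```text
t: 9.15
tool_pos: [0.4397, -0.289, 0.118]
tool_rot: [0.336, -3.123, -0.001]
contact_force: [-7.4, 5.7, 17.3]
opening: -0.0002
w frame TCP mm [-68.3   2.9 129.3]
c frame TCP mm [-346.1 -429.6  137.8]
t 9.15 F [-7.4  5.7 17.3] tool yaw -167.73 z [-0.001  0.    -1.   ] -0.0001734179735290846
```

View pics/s2.png

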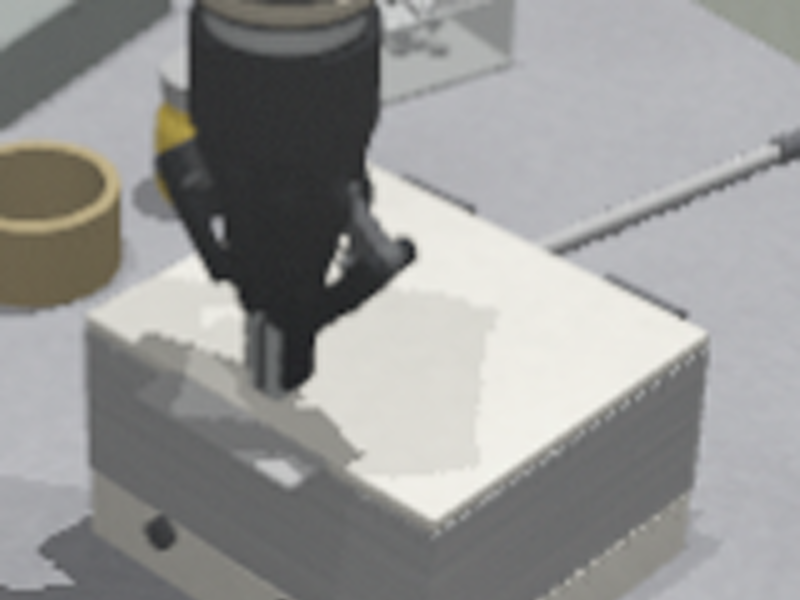

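The lid is flat on the rim: 17 N gives no further motion, and the fingertip height of 118 mm matches rim + 8 mm. Next is lifting and travelling to the lever.

```bash
python3 -m jog '[0,0,0,-0.01,0,0,0, 0,0,0,-0.03,0,0,0, 0,0,0,-0.05,0,0,0, 0,0,0,-0.04,0,0,0]'
python3 -m jog '[0,-0.0204,0.0532,0,0,0,0, 0,-0.0204,0.0532,0,0,0,0, 0,-0.0204,0.0532,0,0,0,0, 0,-0.0204,0.0532,0,0,0,0, 0,-0.0204,0.0532,0,0,0,0, 0,-0.0204,0.0532,0,0,0,0, 0,-0.0204,0.0532,0,0,0,0, 0,-0.0204,0.0532,0,0,0,0, 0,-0.0204,0.0532,0,0,0,0]'
python3 -m jog '[0,0,0,0.03,0,0,-6.1, 0,0,0,0.03,0,0,-6.1, 0,0,0,0.02,0,0,0, 0,0,0,0,0,0,0]'; python3 st.py
cat > v.py <<'E'
from fit import *
import sys
n=sys.argv[1];c=np.load('p.npz')['c']
d=look('side');k=7;x,y,w,h=205,180,110,85
im=cv2.resize(d['image'][y:y+h,x:x+w],None,fx=k,fy=k,interpolation=cv2.INTER_CUBIC)
cv2.imwrite('pics/'+n,im)
for a in ctrl.boxes_of('lid',d)[:1]: print('lid',np.round(a['box']),a['p'])
E
python3 v.py s3.png
```

```text
t: 9.7
tool_pos: [0.4398, -0.289, 0.2465]
tool_rot: [-0.335, 3.123, -0.001]
contact_force: [0.2, -1.3, 0.2]
opening: 0.0002
t: 10.82
tool_pos: [0.5174, 0.22, 0.2447]
tool_rot: [-0.336, 3.123, 0.0]
contact_force: [0.7, -0.1, 0.4]
opening: 0.0002
t: 11.32
tool_pos: [0.5162, 0.2175, 0.1627]
tool_rot: [0.662, -3.067, 0.0]
contact_force: [0.1, 0.5, 0.0]
opening: 0.0003
w frame TCP mm [113.9 481.7 174. ]
c frame TCP mm [-66.7  -0.2 182.5]
t 11.325 F [0.1 0.5 0. ] tool yaw -155.64 z [-0.004 -0.001 -1.   ] 0.0003256205432831884
lid [350. 310. 124.  75.] 0.84
```

View pics/s3.png

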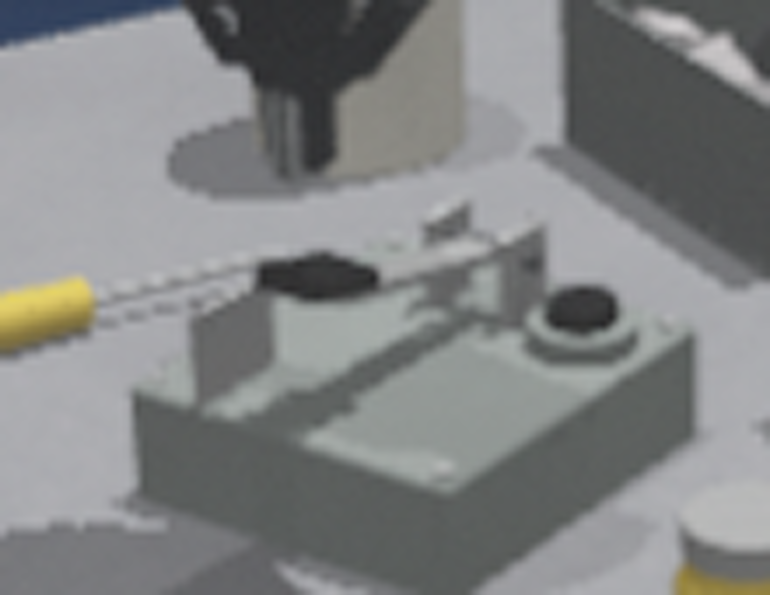

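The fingertip is above the pad (crop pixel: tip at (300,175), pad at (320,262)). I'll descend and feel for contact.

```bash
python3 -m jog '[0,0,0,0.012,0,0,0, 0,0,0,0.012,0,0,0, 0,0,0,0.01,0,0,0, 0,0,0,0,0,0,0]'
for i in 1; do python3 -m jog '[0,0,0,0.004,0,0,0, 0,0,0,0,0,0,0]'; done
python3 -m jog '[0,0,0,0.003,0,0,0, 0,0,0,0,0,0,0]'
python3 -m jog '[0,0,0,0.003,0,0,0, 0,0,0,0,0,0,0]'
python3 -m jog '[0,0,0,0.003,0,0,0, 0,0,0,0,0,0,0]'; python3 st.py
```

```text
t: 11.92
tool_pos: [0.5164, 0.2177, 0.1292]
tool_rot: [0.665, -3.068, 0.0]
contact_force: [0.2, 0.4, -0.1]
opening: -0.0001
t: 12.18
tool_pos: [0.5173, 0.218, 0.1268]
tool_rot: [0.665, -3.07, 0.0]
contact_force: [0.2, 0.2, 0.3]
opening: -0.0001
t: 12.42
tool_pos: [0.5172, 0.2179, 0.1236]
tool_rot: [0.665, -3.07, 0.0]
contact_force: [0.1, 0.2, -0.3]
opening: 0.0002
t: 12.68
tool_pos: [0.5174, 0.218, 0.121]
tool_rot: [-0.665, 3.07, -0.0]
contact_force: [-0.5, -0.2, 2.3]
opening: 0.0001
t: 12.92
tool_pos: [0.5174, 0.2179, 0.1178]
tool_rot: [-0.665, 3.07, -0.0]
contact_force: [-0.8, 0.1, 3.9]
opening: 0.0002
w frame TCP mm [115.2 481.8 129.1]
c frame TCP mm [-65.5  -0.3 137.6]
t 12.925 F [-0.8  0.1  3.9] tool yaw -155.54 z [ 0. -0. -1.] 0.00017329049216561332
```

```bash
python3 -m jog '[0,0,0,0.004,0,0,0, 0,0,0,0.004,0,0,0, 0,0,0,0.004,0,0,0, 0,0,0,0.004,0,0,0, 0,0,0,0.003,0,0,0, 0,0,0,0.002,0,0,0, 0,0,0,0,0,0,0, 0,0,0,0,0,0,0]'; python3 st.py; python3 v.py s4.png
```

```text
t: 13.92
tool_pos: [0.5166, 0.2177, 0.0965]
tool_rot: [0.665, -3.068, 0.001]
contact_force: [-3.9, -3.5, 6.7]
opening: 0.0001
w frame TCP mm [114.4 481.8 107.9]
c frame TCP mm [-66.3  -0.2 116.4]
t 13.925 F [-3.9 -3.5  6.7] tool yaw -155.54 z [-0.002 -0.001 -1.   ] 9.061000034092945e-05
lid [350. 310. 120.  70.] 0.95
```

View pics/s4.png

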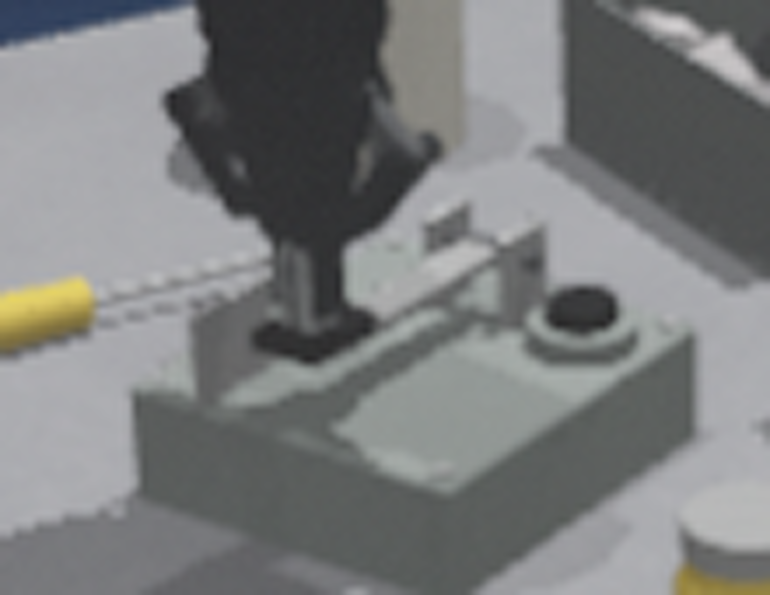

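```bash
python3 - <<'E'
from fit import *
c=np.load('p.npz')['c'];d=look('side')
def P(th,s,y,z): 
    b=.2-th; return [50-s*np.cos(b)+z*np.sin(b),y,100+s*np.sin(b)+z*np.cos(b)]
for dz in (0,.002):
  for th in(0,.1,.15,.2,.25):
    q=c.copy();q[3]+=dz
    L=[P(th,s,y,z) for s,y,z in((137,17,12),(137,-17,12),(137,-17,2),(93,-17,12),(93,-17,2))]
    print(dz,th,((proj(d,W(q,L))-[205,180])*7+3).round(0).astype(int).tolist())
E
```

```text
0 0 [[254, 280], [320, 300], [318, 324], [388, 281], [386, 304]]
0 0.1 [[251, 313], [317, 333], [317, 357], [385, 303], [385, 326]]
0 0.15 [[251, 329], [316, 350], [317, 372], [384, 314], [384, 337]]
0 0.2 [[250, 345], [316, 366], [317, 388], [384, 325], [385, 347]]
0 0.25 [[251, 360], [316, 381], [318, 403], [383, 336], [385, 357]]
0.002 0 [[254, 276], [320, 296], [318, 320], [388, 277], [386, 300]]
0.002 0.1 [[251, 309], [317, 329], [316, 352], [385, 299], [384, 322]]
0.002 0.15 [[250, 325], [316, 345], [316, 368], [384, 310], [384, 332]]
0.002 0.2 [[250, 341], [315, 361], [317, 383], [383, 321], [384, 342]]
0.002 0.25 [[250, 356], [316, 377], [318, 398], [383, 331], [385, 353]]
```

```bash
python3 -m jog '[0,0,0,0.001,0,0,0, 0,0,0,0,0,0,0, 0,0,0,0,0,0,0, 0,0,0,0,0,0,0]'; python3 st.py; python3 - <<'E'
from h import *
d=look('side');k=12;a=d['image'][205:240,225:285];cv2.imwrite('pics/s5.png',cv2.resize(a,None,fx=k,fy=k,interpolation=cv2.INTER_CUBIC))
E
```

```text
t: 14.58
tool_pos: [0.5167, 0.2177, 0.0958]
tool_rot: [0.665, -3.069, 0.0]
contact_force: [-5.7, -2.4, 5.9]
opening: 0.0003
w frame TCP mm [114.5 481.8 107.1]
c frame TCP mm [-66.1  -0.2 115.6]
t 14.575 F [-5.7 -2.4  5.9] tool yaw -155.54 z [-0.002 -0.001 -1.   ] 0.00033920225236098376
```

View pics/s5.png

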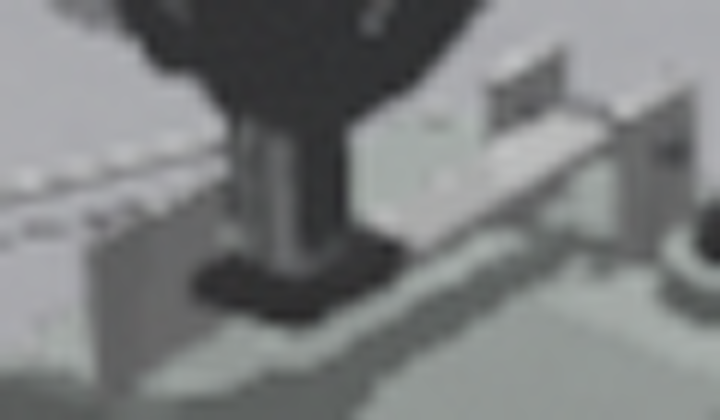

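```bash
python3 -c "
from station import ctrl
print(ctrl.finish_job())"
```

```text
the job is handed in; nothing more can be done
None
```

I lowered the washer lid until it was fully shut, then pressed the lever pad to about half way, and handed the job in at about 14.6 s while still holding it there.

- **Lid:** I guided it down with the shut fingertips, slowing to about 8 mm/s at the end. The tip stopped at 118 mm and did not move further under 17 N, which matches the rim plus the lid's thickness. A picture at that point shows the lid flat. After lifting off I checked it only with the detector, whose box in the lever pictures still fits a shut lid.
- **Lever:** I felt the pad at about 121 mm and pressed down to 95.8 mm, which my geometry puts within 1 mm of half way. The vertical force was about 6 to 6.7 N, against the 6 to 7 N expected. In the last picture the lever arm runs parallel to the box's long edges, which means it is level. The pad had moved in the picture by the amount expected for 0.2 rad.
- **What disagreed:** The first camera fit put the half-way height about 3 mm lower, at 92 mm, but that would make the box top 50 mm high, below its stated minimum. I went by the felt contact instead. A sideways force of about 6 N from friction on the pad remained while holding.
- **Other items:** The stop button and the loose items were not touched by any of the planned moves, but I did not check them again at the end.

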